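Sweep the spoilt keys into the scrap bin

ROBOT

A 7-joint arm with a two-finger parallel gripper is mounted at the origin on the work surface. World frame = base frame: x ahead of the robot, y to its left, z up, the work surface at z = 0. Lengths are in m, angles in degrees, forces in N, time in s.
With the tool pointing down it reaches from about 0.425 to 0.95 m from the base axis. Payload 4.7 kg.
Tool frame: the origin (TCP) lies midway between the tips of the shut fingers; the grasp point (between the pads) lies 19 mm behind it (ctrl.grip_point_offset is the distance from the TCP to the grasp point, in m); z points along the fingers, y is the line along which they close (so a half turn about z gives the same grasp; the last joint's range is limited). The gripper opens to 87 mm and grips with 3 to 60 N. Pads are 19 mm wide; open, the fingers measure 117 mm over their backs; the gripper's body (75 mm by 190 mm) begins 51 mm behind the grasp point.
Start: joints at [-77.917, 26.849, -2.785, 87.806, 1.381, 65.374, -4.715], TCP at [0.16, 0.656, 0.223] pointing down, gripper open.
Joint ranges: [-148.3, 148.3], [-19.14, 114.17], [-79.39, 73.82], [5.75, 140.21], [-59.74, 239.74], [12.07, 113.84], [-152.46, 152.46]. Speed limits (degrees/s): [147.25, 147.25, 180, 180, 180, 180, 180].

INTERFACE

Orientations are given as [roll, pitch, yaw] about the fixed x, y, z axes, in that order (R = Rz(yaw) Ry(pitch) Rx(roll)).
In Python, from plant import ctrl, snapshot, calibration gives the robot as it stands. The module is installed in compiled form; this text tells all that it offers.
- The arm moves only by the shell command python3 -m creep 'ROWS' [FORCE]. ROWS is JSON, one flat list of numbers, 7 for each row, row after row: the shift along the tool's x, y, z in units of 0.15 m (1.0 is 0.15 m), then the turn, a rotation vector about the tool's x, y, z in units of 0.5 rad (1.0 is 0.5 rad), then the gripper's target within -1 to 1 (shut at 1, half-way at 0, fully open at -1). A call has 1 to 10 rows; each row is the pose to reach, as a shift and turn from the pose commanded when the call began, along the tool's axes at that moment; what a row does not reach only later rows make up. A row lasts 1/10 s, in which the tool goes at most 50 mm and 8.59 degrees, less where a joint would pass 70% of its speed; a pose out of reach is approached as far as the arm can. A call with a number of a shift or a turn outside -1 to 1 is refused whole. A call with a gripper value outside its range is refused whole. The fingers move at their own pace and stop on an object; FORCE is the grip in N (left out, the last holds). Time passes only in rows, so rows that repeat a pose let the fingers close. It gives the time, the measured TCP pose, the force, the opening and the grip force at its end, in the units of the state.
- ctrl.read_state(): the state, without advancing time (a new reading comes with each control period).
- snapshot(name): name is "side" or "top" or "wrist"; returns (picture, depth): 400x640x3 uint8, red, green, blue; 400x640 float32, m along the optical axis (not along the pixel's ray), 0 where there is no reading.
- calibration(name): a dict with "K" (3x3 intrinsics, pixels), "T" (4x4, takes a point from camera to world coordinates). Camera axes: x right, y down, z forward; pixel columns grow to the right and rows downward; lengths in m; the calibration is good to about 2 mm. The wrist camera is an equidistant fisheye: a pixel r from the principal point sees the ray r / f radians off the axis. A picture is of the moment at which its call begins: read the wrist's pose just before it. calibration takes no time and is no camera call; for the wrist camera it gives the pose at the moment of the call.
- ctrl.hand_in(): hands the job in; it is judged then, once.
The state is a dict: "time": time; "joint_pos": joint angles; "joint_vel": joint speeds; "joint_torque": joint torques, N m; "tool_pos": TCP position; "eef_rot": TCP orientation; "wrist_force": force on the tool from outside, world axes, zero at the start; "wrist_torque": the same for the moment, N m; "opening": finger opening in m; "finger_force": force on a finger pad.
Only numpy, scipy, OpenCV 4.12 (cv2) and the standard library are available. Lean on these libraries where they do the work, as an engineer would, in place of code of your own. Each camera call takes 0.05 s, during which the arm holds its last target. There are 200 camera calls.

TASK

Three spoilt brass gate keys lie on the flat apron beside the key-cutting machine. Sweep all three off the open end of the apron into the scrap bin with the closed fingertips, sliding them along the plate; do not pinch or lift any of them. Leave the padlock, the hex driver and the burr brush where they lie.

Things in the scene. Friction and masses are not known exactly. Their poses are not given: they have to be found in the camera images.
- stand: Fixed dark steel drawer base, 340 mm (x) by 720 mm (y) by 100 mm high. Origin: centre of its underside, z up; flat rimless top at z = 100 mm. The olive-green cutting machine (top 265 mm above the cart) covers x = -180 to +160, y = +100 to +340 mm of it; the bare rest, y = -360 to +100 mm, is the apron where keys and tools lie. Its open end is the edge y = -360 mm.
- stand_edge (a point): The middle of the apron's open end, on the top surface, at the stand's (0, -360, 100) mm.
- bin: Fixed scrap bin, an open aluminium box on the cart against the apron's open end. Outside 190 mm (x, along the edge) by 130 mm (y), 88 mm high, walls and floor 2.5 mm: its rim is 12 mm below the apron. Origin: centre of its underside, axes as the stand's. It covers only part of the 340 mm edge; its centre lies up to 35 mm either side of the edge's middle.
- key1: Spoilt brass gate key, loose, flat on the apron, 95 mm long, about 55 g. Its x runs from bow to tip, x = -45 to +49 mm: ring bow 30 mm across, 7 mm thick, centred at x = -30; round shank 8 mm thick; flat bit 4 mm thick standing out 19 mm to +y (or less) at x = 27 to 41. Origin on the underside, within 2 mm of its centre of mass in plan. Slides with ordinary metal friction.
- key1_bow (a point): Centre of that key's ring bow, 30 mm from the key's origin towards -x, 3.5 mm above its underside.
- key1_tip (a point): Tip end of that key's shank, 45 mm from the key's origin towards +x, on the shank's axis.
- key2: Spoilt brass gate key, loose, flat on the apron, 95 mm long, about 55 g. Its x runs from bow to tip, x = -45 to +49 mm: ring bow 30 mm across, 7 mm thick, centred at x = -30; round shank 8 mm thick; flat bit 4 mm thick standing out 19 mm to +y (or less) at x = 27 to 41. Origin on the underside, within 2 mm of its centre of mass in plan. Slides with ordinary metal friction.
- key2_bow (a point): Centre of that key's ring bow, 30 mm from the key's origin towards -x, 3.5 mm above its underside.
- key2_tip (a point): Tip end of that key's shank, 45 mm from the key's origin towards +x, on the shank's axis.
- key3: Spoilt brass gate key, loose, flat on the apron, 95 mm long, about 55 g. Its x runs from bow to tip, x = -45 to +49 mm: ring bow 30 mm across, 7 mm thick, centred at x = -30; round shank 8 mm thick; flat bit 4 mm thick standing out 19 mm to +y (or less) at x = 27 to 41. Origin on the underside, within 2 mm of its centre of mass in plan. Slides with ordinary metal friction.
- key3_bow (a point): Centre of that key's ring bow, 30 mm from the key's origin towards -x, 3.5 mm above its underside.
- key3_tip (a point): Tip end of that key's shank, 45 mm from the key's origin towards +x, on the shank's axis.
- padlock: Bystander: a brass padlock with a copper shackle lying flat and loose on the apron, 74 mm (y, shackle to +y) by 50 mm (x) by 22 mm high. Origin on its underside near the middle.
- driver: Bystander: a stubby hex driver lying loose on the apron along its own y, 122 mm long and 26 mm high, black rubber handle (26 mm square) to +y, steel shaft to -y. Origin on its underside near the middle.
- brush: Bystander: a small aluminium burr brush lying loose, bristles down, along its own y, 125 mm long, 16 mm wide, 24 mm high. Origin on its underside at the middle.
There are look-alikes about, which are no part of the job. What is shaped like the key2 but blue or pink is not meant.

How it is judged (in metres and radians):
At the end, for the whole second after the job is handed in: All three keys lie at rest in the scrap bin: bow and tip of each within the bin's inner outline and below its rim (88 mm above the bin's underside); padlock, hex driver and burr brush within 15 mm of where they began (x of key1_bow in the frame of bin between -0.0925 and 0.0925 m and y of key1_bow in the frame of bin between -0.0625 and 0.0625 m and z of each of key1_bow, key1_tip, key2_bow, key2_tip, key3_bow, key3_tip in the frame of bin below 0.088 m and x of key1_tip in the frame of bin between -0.0925 and 0.0925 m and y of key1_tip in the frame of bin between -0.0625 and 0.0625 m and linear speed of each of key1, key2, key3 below 0.03 m/s and x of key2_bow in the frame of bin between -0.0925 and 0.0925 m and y of key2_bow in the frame of bin between -0.0625 and 0.0625 m and x of key2_tip in the frame of bin between -0.0925 and 0.0925 m and y of key2_tip in the frame of bin between -0.0625 and 0.0625 m and x of key3_bow in the frame of bin between -0.0925 and 0.0925 m and y of key3_bow in the frame of bin between -0.0625 and 0.0625 m and x of key3_tip in the frame of bin between -0.0925 and 0.0925 m and y of key3_tip in the frame of bin between -0.0625 and 0.0625 m and distance of each of padlock, driver, brush from where it was at the start of the episode below 0.015 m); the robot touches nothing.
It fails at once if a key is lifted: more than 30 mm above the apron (height (world z) of any of key1, key2, key3 above 0.13 m).
It fails at once if a key is pinched or pinned: more than 20 N between the fingers and it (contact force between the fingers and key1 above 20 N or contact force between the fingers and key2 above 20 N or contact force between the fingers and key3 above 20 N).
It fails at once if the padlock, hex driver or burr brush is moved by more than 15 mm (distance of any of padlock, driver, brush from where it was at the start of the episode above 0.015 m).
It also fails if it takes over 58 s, if anything falls off the work surface, if the arm or the gripper's body presses on something with over 40 N, if the wrist force passes 120 N, or if a joint passes its speed limit or range.

## Working session

There is one attempt and no reset: what is moved stays moved. The work goes in short steps, Python scripts to look and compute and a shell command to move; the robot and the scene stay as the last step left them, time stands still between calls to the robot, and variables do not carry over. Pictures are saved under pics/ and viewed, at most 10 in all, crops included, and the job is handed in when it is done.

```bash
mkdir -p pics; python3 - <<'E'
from plant import ctrl, snapshot, calibration
import cv2, numpy as np
s=ctrl.read_state(); print(s['time'],s['tool_pos'],s['eef_rot'],s['opening'])
for n in ['top','side']:
    im,d=snapshot(n); np.savez(f'{n}0.npz',im=im,d=d); cv2.imwrite(f'pics/{n}0.png',im[:,:,::-1])
    c=calibration(n); print(n,c['K'].round(1).tolist(),c['T'].round(3).tolist())
E
```

```text
0.0 [0.16014641 0.65510978 0.22150505] [-1.79888586e+02  3.83319907e-03  1.66264957e+02] 0.08667501357472476
top [[478.3, 0.0, 325.1], [0.0, 478.3, 203.5], [0.0, 0.0, 1.0]] [[0.023, -0.994, 0.104, 0.507], [-1.0, -0.024, -0.01, -0.038], [0.012, -0.104, -0.995, 0.976], [0.0, 0.0, 0.0, 1.0]]
side [[443.1, 0.0, 320.0], [0.0, 443.1, 192.4], [0.0, 0.0, 1.0]] [[0.928, -0.207, 0.311, 0.284], [-0.373, -0.529, 0.762, -0.802], [0.007, -0.823, -0.568, 0.659], [0.0, 0.0, 0.0, 1.0]]
```

View pics/top0.png

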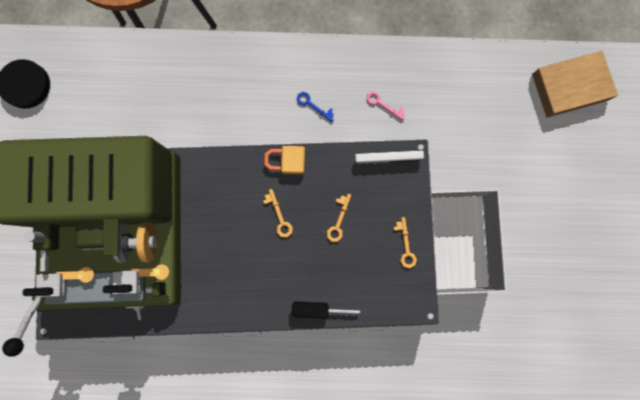

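View pics/side0.png

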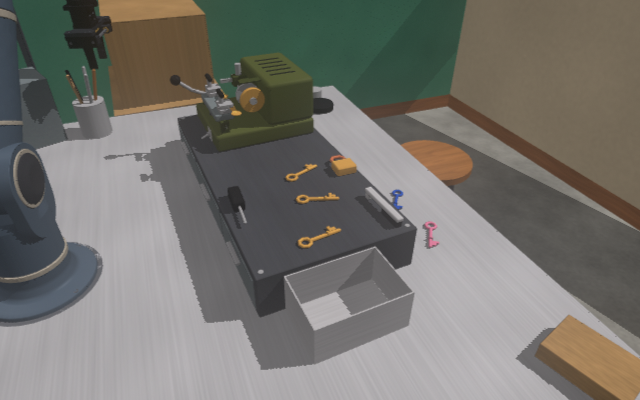

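The top view shows brass keys at about (278,214), (339,218) and (406,243). The bin is at x 432–500, rows 192–292. The padlock is at (286,160), the brush at (390,157) and the driver at (325,311). The blue (315,106) and pink (385,105) keys are look-alikes on the cart, and the brass pieces at (75,275) and (150,272) sit in the machine. The three brass ones on the apron fit the description, and the side view agrees. Next I'll measure them.

```bash
cat > h.py <<'E'
import numpy as np, cv2
from plant import ctrl, snapshot, calibration
def ray(px,z,n='top'):
    c=calibration(n);K,T=c['K'],c['T']
    p=np.atleast_2d(np.array(px,float)); d=np.c_[(p[:,0]-K[0,2])/K[0,0],(p[:,1]-K[1,2])/K[1,1],np.ones(len(p))]@T[:3,:3].T
    return T[:3,3]+d*((z-T[2,3])/d[:,2])[:,None]
def proj(P,n='top'):
    c=calibration(n);K,T=c['K'],c['T']; q=(np.atleast_2d(P)-T[:3,3])@T[:3,:3]; q=q@K.T; return q[:,:2]/q[:,2:]
def keys(im,n='top',box=(182,140,520,330)):
    hsv=cv2.cvtColor(im,cv2.COLOR_RGB2HSV); m=cv2.inRange(hsv,(12,110,90),(32,255,255))
    x0,y0,x1,y1=box; k=np.zeros_like(m); k[y0:y1,x0:x1]=m[y0:y1,x0:x1]
    nc,l,st,ce=cv2.connectedComponentsWithStats(k)
    out=[]
    for i in range(1,nc):
        if st[i,4]<60: continue
        pts=np.argwhere(l==i)[:,::-1]; W=ray(pts,0.104,n)[:,:2]
        mu=W.mean(0); u=np.linalg.svd(W-mu,full_matrices=False)[2][0]; t=(W-mu)@u
        out.append((st[i,4],ce[i].round(),mu.round(3),(mu+u*t.min()).round(3),(mu+u*t.max()).round(3)))
    return out
E
python3 - <<'E'
from h import *
im=np.load('top0.npz')['im']
for k in keys(im): print(k)
print('stand corners',ray([[428,140],[438,322],[42,337]],0.1).round(3).tolist())
print('bin rim',ray([[486,192],[503,290],[440,192],[438,291]],0.088).round(3).tolist())
print('brush',ray([[355,158],[424,155],[356,162],[424,159]],0.112).round(3).tolist())
print('driver',ray([[293,303],[293,317],[327,303],[328,318],[360,313]],0.113).round(3).tolist())
print('padlock',ray([[264,160],[305,146],[305,174]],0.11).round(3).tolist())
E
python3 -c "
import cv2;a=cv2.imread('pics/top0.png')[135:330,240:520];cv2.imwrite('pics/crop0.png',cv2.resize(a,None,fx=2.8,fy=2.8,interpolation=cv2.INTER_CUBIC))"
```

```text
(np.int32(660), array([293., 159.]), array([0.678, 0.015]), array([0.704, 0.016]), array([0.653, 0.015]))
(np.int32(412), array([278., 215.]), array([0.575, 0.039]), array([0.62, 0.06]), array([0.536, 0.02 ]))
(np.int32(399), array([339., 218.]), array([ 0.571, -0.073]), array([ 0.618, -0.086]), array([ 0.529, -0.061]))
(np.int32(410), array([405., 244.]), array([ 0.528, -0.194]), array([ 0.576, -0.184]), array([ 0.484, -0.203]))
stand corners [[0.723, -0.237, 0.1], [0.389, -0.255, 0.1], [0.348, 0.451, 0.1]]
bin rim [[0.629, -0.349, 0.088], [0.448, -0.378, 0.088], [0.627, -0.262, 0.088], [0.443, -0.258, 0.088]]
brush [[0.682, -0.1, 0.112], [0.691, -0.227, 0.112], [0.675, -0.101, 0.112], [0.684, -0.227, 0.112]]
driver [[0.418, 0.006, 0.113], [0.394, 0.006, 0.113], [0.419, -0.054, 0.113], [0.393, -0.056, 0.113], [0.403, -0.113, 0.113]]
padlock [[0.675, 0.067, 0.11], [0.703, -0.007, 0.11], [0.651, -0.009, 0.11]]
```

View pics/crop0.png

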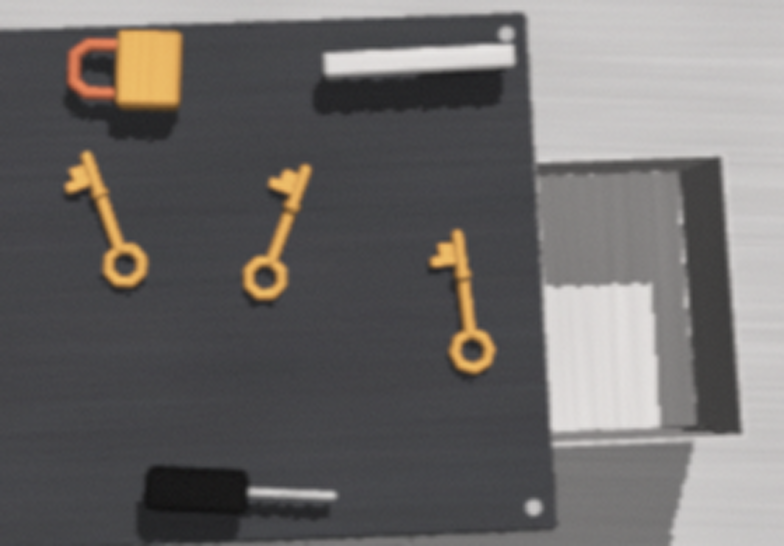

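The crop shows all three brass keys with their bows towards −x and their bits facing +y. That leaves a pocket between bow and bit that a pusher coming from +y can sit in. The plan is to turn the closing line along the edge and sweep the keys one at a time, starting with the one nearest the edge.

```bash
cat >> h.py <<'E'
from scipy.spatial.transform import Rotation as R
def row(p0,e0,p1,e1):
    a=R.from_euler('xyz',e0,degrees=True); b=R.from_euler('xyz',e1,degrees=True)
    return np.r_[a.inv().apply(np.subtract(p1,p0))/0.15,(a.inv()*b).as_rotvec()/0.5].round(2).tolist()
def chain(W):
    s=ctrl.read_state(); p,e=s['tool_pos'],s['eef_rot']
    for *q,y in W:
        print(row(p,e,q,[180,0,y]),q,y); p,e=q,[180,0,y]
E
python3 - <<'E'
from h import *
chain([(.16,.655,.37,166.3),(.25,.54,.37,142),(.34,.42,.37,118),(.42,.30,.37,93.1),(.48,.18,.37,93.1),(.52,.04,.34,93.1),(.53,-.10,.2,93.1),(.532,-.155,.12,93.1)])
E
```

```text
[0.0, -0.0, -0.99, -0.0, 0.0, -0.0] [0.16, 0.655, 0.37] 166.3
[-0.76, -0.6, -0.0, 0.0, -0.0, 0.85] [0.25, 0.54, 0.37] 142
[-0.97, -0.26, -0.0, -0.0, -0.0, 0.84] [0.34, 0.42, 0.37] 118
[-0.96, 0.1, 0.0, 0.0, -0.0, 0.87] [0.42, 0.3, 0.37] 93.1
[-0.82, 0.36, 0.0, 0.0, 0.0, 0.0] [0.48, 0.18, 0.37] 93.1
[-0.95, 0.22, 0.2, 0.0, 0.0, 0.0] [0.52, 0.04, 0.34] 93.1
[-0.94, 0.02, 0.93, 0.0, 0.0, 0.0] [0.53, -0.1, 0.2] 93.1
[-0.37, -0.01, 0.53, 0.0, 0.0, 0.0] [0.532, -0.155, 0.12] 93.1
```

```bash

python3 -m creep '[0,0,-0.33,0,0,0,1, 0,0,-0.67,0,0,0,1, 0,0,-1,0,0,0,1, 0,0,-1,0,0,0,1]' 20
python3 -m creep '[-0.19,-0.15,0,0,0,0.21,1, -0.38,-0.3,0,0,0,0.42,1, -0.57,-0.45,0,0,0,0.63,1, -0.76,-0.6,0,0,0,0.85,1]'
python3 -m creep '[-0.24,-0.06,0,0,0,0.21,1, -0.48,-0.13,0,0,0,0.42,1, -0.72,-0.2,0,0,0,0.63,1, -0.97,-0.26,0,0,0,0.84,1]'
python3 -m creep '[-0.24,0.02,0,0,0,0.22,1, -0.48,0.05,0,0,0,0.44,1, -0.72,0.08,0,0,0,0.66,1, -0.96,0.1,0,0,0,0.87,1, -0.96,0.1,0,0,0,0.87,1]'
```

```text
time: 0.5
tool_pos: [0.1608, 0.6584, 0.3812]
eef_rot: [179.2, -0.1, 166.2]
wrist_force: [-0.1, 1.1, 0.4]
opening: 0.0628
finger_force: 0.0
time: 0.9
tool_pos: [0.2503, 0.5398, 0.3718]
eef_rot: [-180.0, 0.0, 141.7]
wrist_force: [-0.5, 0.3, 0.4]
opening: 0.0312
finger_force: 0.0
time: 1.3
tool_pos: [0.3405, 0.4193, 0.372]
eef_rot: [-180.0, 0.0, 117.6]
wrist_force: [0.7, 0.3, -0.0]
opening: 0.0025
finger_force: 0.0
time: 1.8
tool_pos: [0.4238, 0.2948, 0.3725]
eef_rot: [179.9, 0.1, 92.3]
wrist_force: [-0.2, -0.5, -0.3]
opening: 0.0007
finger_force: 0.0
```

```bash

python3 -m creep '[-0.27,0.12,0,0,0,0,1, -0.54,0.24,0,0,0,0,1, -0.82,0.36,0,0,0,0,1]'
python3 -m creep '[-0.31,0.07,0.06,0,0,0,1, -0.62,0.15,0.12,0,0,0,1, -0.95,0.22,0.2,0,0,0,1]'
python3 -m creep '[-0.23,0,0.23,0,0,0,1, -0.46,0.01,0.46,0,0,0,1, -0.7,0.02,0.7,0,0,0,1, -0.94,0.02,0.93,0,0,0,1, -0.94,0.02,0.93,0,0,0,1]'
python3 - <<'E'
from h import *
s=ctrl.read_state(); im,_=snapshot('side'); cv2.imwrite('pics/side1.png',im[:,:,::-1])
chain([(.532,-.155,.12,93.1)])
E
```

```text
time: 2.1
tool_pos: [0.4808, 0.1797, 0.3721]
eef_rot: [-180.0, -0.0, 93.1]
wrist_force: [0.8, -0.2, -0.2]
opening: 0.0004
finger_force: 0.0
time: 2.4
tool_pos: [0.5209, 0.0406, 0.3426]
eef_rot: [180.0, -0.0, 93.0]
wrist_force: [1.1, 0.7, 0.3]
opening: 0.0008
finger_force: 0.0
time: 2.9
tool_pos: [0.5268, -0.1037, 0.199]
eef_rot: [-179.5, 0.1, 92.5]
wrist_force: [-0.3, 0.0, 0.7]
opening: 0.0004
finger_force: 0.0
[-0.36, 0.01, 0.54, -0.01, 0.0, -0.02] [0.532, -0.155, 0.12] 93.1
```

View pics/side1.png

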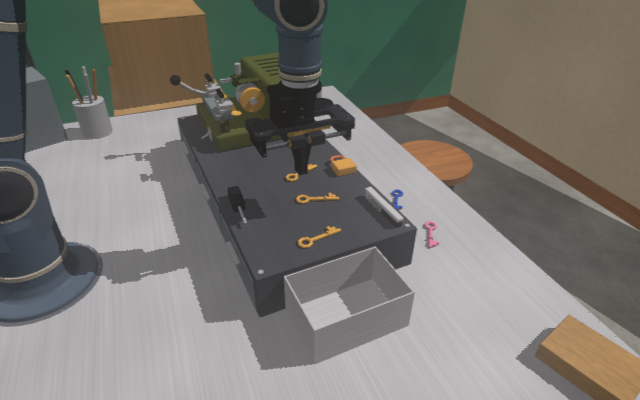

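The gripper hovers over the apron, with its fingertips at (301,172), and the keys haven't moved. Next it goes down behind key A (the one nearest the edge).

```bash

python3 -m creep '[-0.18,0.01,0.27,0,0,0,1, -0.36,0.01,0.53,0,0,0,1, -0.36,0.01,0.53,0,0,0,1, -0.36,0.01,0.58,0,0,0,1, -0.36,0.01,0.62,0,0,0,1, -0.36,0.01,0.64,0,0,0,1, -0.36,0.01,0.645,0,0,0,1, -0.36,0.01,0.645,0,0,0,1]'
python3 - <<'E'
from h import *
im,_=snapshot('top'); print(*[k[1:] for k in keys(im)],sep='\n')
E
```

```text
time: 3.75
tool_pos: [0.5355, -0.1523, 0.1073]
eef_rot: [179.9, -0.0, 93.0]
wrist_force: [0.1, -1.1, 1.6]
opening: 0.0006
finger_force: 0.0
(array([293., 159.]), array([0.678, 0.015]), array([0.704, 0.015]), array([0.653, 0.016]))
(array([278., 215.]), array([0.575, 0.039]), array([0.62, 0.06]), array([0.536, 0.02 ]))
(array([339., 219.]), array([ 0.571, -0.073]), array([ 0.618, -0.086]), array([ 0.529, -0.061]))
```

```bash

python3 -m creep '[0,0,0.015,0,0,0,1, 0,0,0.015,0,0,0,1]'
python3 -m creep '[0,0,0.01,0,0,0,1, 0,0,0.01,0,0,0,1]'
```

```text
time: 4.0
tool_pos: [0.5349, -0.1528, 0.1044]
eef_rot: [-180.0, -0.0, 92.9]
wrist_force: [-1.1, 0.3, -0.1]
opening: 0.0007
finger_force: 0.0
time: 4.2
tool_pos: [0.5349, -0.1529, 0.1028]
eef_rot: [-180.0, -0.0, 92.9]
wrist_force: [0.3, -0.1, -0.1]
opening: 0.0004
finger_force: 0.0
```

```bash

python3 -m creep '[-0.05,-0.01,0,0,0,0,1, -0.1,-0.02,0.003,0,0,0,1, -0.14,-0.03,0.003,0,0,0,1, -0.18,-0.03,0.003,0,0,0,1, -0.22,-0.03,0.003,0,0,0,1, -0.26,-0.03,0.003,0,0,0,1, -0.31,-0.03,0.003,0,0,0,1, -0.36,-0.03,0.003,0,0,0,1]'
python3 -m creep '[-0.05,0,0,0,0,0,1, -0.1,0,0,0,0,0,1, -0.15,0,0,0,0,0,1, -0.2,0,0,0,0,0,1, -0.25,0,0,0,0,0,1, -0.3,0,0,0,0,0,1, -0.36,0,0,0,0,0,1, -0.42,0,0,0,0,0,1, -0.48,0,0,0,0,0,1, -0.48,0,0,0,0,0,1]'
python3 - <<'E'
from h import *
im,_=snapshot('side'); cv2.imwrite('pics/side2.png',im[:,:,::-1])
im,_=snapshot('top'); print(*[k[1:] for k in keys(im)],sep='\n')
E
```

```text
time: 5.0
tool_pos: [0.5333, -0.2075, 0.1025]
eef_rot: [180.0, -0.0, 92.9]
wrist_force: [0.7, 0.8, 0.3]
opening: 0.0005
finger_force: 0.2
time: 6.0
tool_pos: [0.5366, -0.281, 0.1027]
eef_rot: [180.0, 0.1, 92.8]
wrist_force: [0.0, -0.1, 0.8]
opening: 0.0006
finger_force: 0.0
(array([293., 159.]), array([0.678, 0.015]), array([0.704, 0.015]), array([0.652, 0.016]))
(array([278., 215.]), array([0.575, 0.039]), array([0.62, 0.06]), array([0.536, 0.02 ]))
(array([339., 219.]), array([ 0.571, -0.073]), array([ 0.618, -0.086]), array([ 0.529, -0.061]))
(array([427., 246.]), array([ 0.525, -0.235]), array([ 0.528, -0.217]), array([ 0.521, -0.259]))
```

View pics/side2.png

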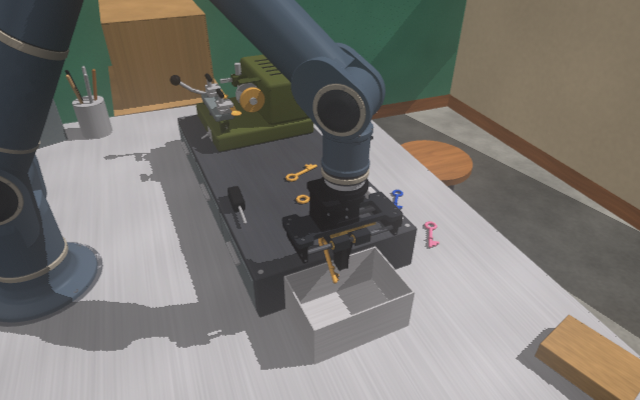

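Key A has swivelled alongside the finger and now points over the edge, at (322,237)–(336,280). I'll raise the tool, back off and measure it again.

```bash

python3 -m creep '[0,0.01,-0.2,0,0,0,1, 0,0.02,-0.5,0,0,0,1, 0.2,0.2,-0.8,0,0,0,1, 0.5,0.4,-0.9,0,0,0,1, 0.9,0.6,-0.9,0,0,0,1,0.9,0.6,-0.9,0,0,0,1]'
python3 - <<'E'
from h import *
im,_=snapshot('top'); print(*[k[1:] for k in keys(im)],sep='\n')
cv2.imwrite('pics/top2.png',cv2.resize(im[130:340,240:540,::-1],None,fx=2.5,fy=2.5,interpolation=cv2.INTER_CUBIC))
E
```

```text
time: 6.7
tool_pos: [0.622, -0.1341, 0.2383]
eef_rot: [179.9, -0.1, 93.2]
wrist_force: [-0.5, -0.1, -0.6]
opening: 0.0007
finger_force: 0.0
(array([293., 159.]), array([0.678, 0.016]), array([0.704, 0.015]), array([0.653, 0.016]))
(array([278., 215.]), array([0.575, 0.039]), array([0.62, 0.06]), array([0.536, 0.02 ]))
(array([339., 215.]), array([ 0.578, -0.073]), array([ 0.618, -0.088]), array([ 0.531, -0.055]))
(array([460., 229.]), array([ 0.557, -0.295]), array([ 0.576, -0.319]), array([ 0.532, -0.262]))
```

View pics/top2.png

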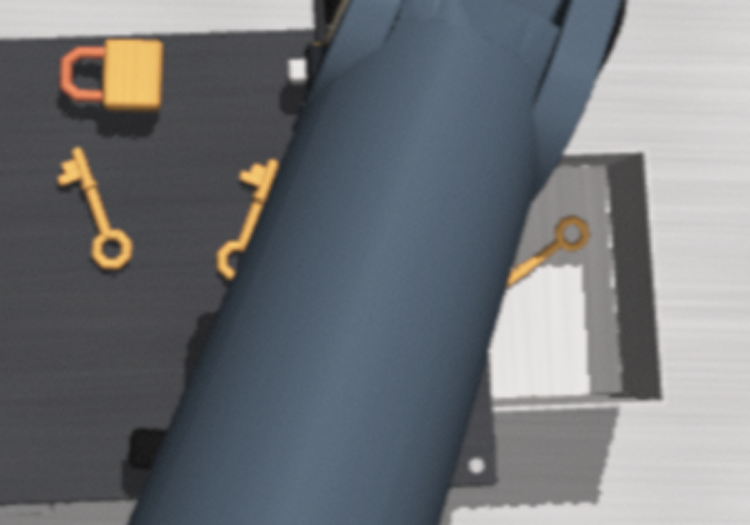

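Key A is now in the bin, with its bow seen through the opening at crop (571,232). It swivelled because the finger's corner caught its slanted bit. For key B I'll line the finger face up with the shank.

```bash
python3 - <<'E'
from h import *
chain([(.583,-.043,.125,74.3),(.583,-.043,.1025,74.3)])
E
```

```text
[0.58, -0.24, 0.75, 0.0, -0.01, 0.68] [0.583, -0.043, 0.125] 74.3
[0.0, -0.0, 0.15, 0.0, 0.0, 0.0] [0.583, -0.043, 0.1025] 74.3
```

```bash

python3 -m creep '[0.2,-0.08,0,0,0,0.2,1, 0.4,-0.16,0.1,0,0,0.4,1, 0.58,-0.24,0.3,0,0,0.68,1, 0.58,-0.24,0.5,0,0,0.68,1, 0.58,-0.24,0.7,0,0,0.68,1, 0.58,-0.24,0.75,0,0,0.68,1, 0.58,-0.24,0.75,0,0,0.68,1, 0.58,-0.24,0.75,0,0,0.68,1]'
python3 - <<'E'
from h import *
chain([(.583,-.043,.1025,74.3)])
E
```

```text
time: 7.55
tool_pos: [0.5805, -0.055, 0.1263]
eef_rot: [179.9, -0.0, 73.4]
wrist_force: [0.2, -0.0, 1.1]
opening: 0.0007
finger_force: 0.0
[0.08, -0.01, 0.16, 0.0, -0.0, -0.03] [0.583, -0.043, 0.1025] 74.3
```

```bash

python3 -m creep '[0.08,0,0,0,0,-0.03,1, 0.08,0,0,0,0,-0.03,1, 0.08,0,0.1,0,0,-0.03,1, 0.08,0,0.13,0,0,-0.03,1, 0.08,0,0.15,0,0,-0.03,1, 0.08,0,0.15,0,0,-0.03,1]'
python3 - <<'E'
from h import *
im,_=snapshot('side'); print(*[k[1:] for k in keys(im,'side',(270,140,420,260))],sep='\n')
chain([(.583,-.043,.1025,74.3)])
E
```

```text
time: 8.15
tool_pos: [0.5824, -0.0432, 0.1017]
eef_rot: [-179.9, 0.0, 74.3]
wrist_force: [0.0, -0.8, 0.4]
opening: 0.0003
finger_force: 0.0
(array([413., 148.]), array([0.887, 0.042]), array([0.903, 0.079]), array([ 0.863, -0.013]))
(array([344., 170.]), array([0.677, 0.01 ]), array([0.653, 0.012]), array([0.706, 0.009]))
(array([294., 176.]), array([0.556, 0.028]), array([0.583, 0.041]), array([0.536, 0.018]))
(array([315., 198.]), array([ 0.571, -0.074]), array([ 0.618, -0.086]), array([ 0.53 , -0.063]))
[0.0, 0.0, -0.0, -0.0, 0.0, -0.0] [0.583, -0.043, 0.1025] 74.3
```

```bash

python3 -m creep '[-0.07,0,0,0,0,0,1, -0.12,0,-0.003,0,0,0,1, -0.17,0,-0.003,0,0,0,1, -0.22,0,-0.003,0,0,0,1, -0.27,0,-0.003,0,0,0,1, -0.32,0,-0.003,0,0,0,1, -0.38,0,-0.003,0,0,0,1, -0.44,0,-0.003,0,0,0,1, -0.5,0,-0.003,0,0,0,1, -0.5,0,-0.003,0,0,0,1]'
python3 - <<'E'
from h import *
im,_=snapshot('side'); print(*[k[1:] for k in keys(im,'side',(270,140,420,260))],sep='\n')
E
```

```text
time: 9.2
tool_pos: [0.562, -0.1173, 0.1031]
eef_rot: [180.0, 0.1, 74.2]
wrist_force: [-1.0, -0.7, -0.2]
opening: 0.0003
finger_force: 0.0
(array([413., 148.]), array([0.887, 0.042]), array([0.903, 0.079]), array([ 0.863, -0.013]))
(array([343., 164.]), array([0.686, 0.035]), array([0.707, 0.03 ]), array([0.665, 0.04 ]))
(array([317., 177.]), array([0.604, 0.002]), array([ 0.644, -0.006]), array([0.577, 0.008]))
(array([319., 215.]), array([ 0.555, -0.133]), array([ 0.52 , -0.104]), array([ 0.591, -0.162]))
```

```bash
python3 - <<'E'
from h import *
im,_=snapshot('side'); cv2.imwrite('pics/side3.png',cv2.resize(im[110:300,220:430,::-1],None,fx=3,fy=3,interpolation=cv2.INTER_CUBIC))
E
```

```text
(no output)
```

View pics/side3.png

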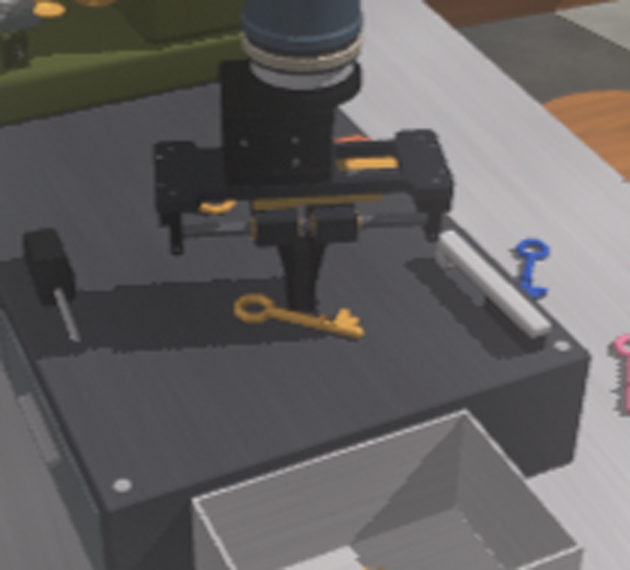

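The key is intact with its tip leading, bow at crop (253,309) and tip at (363,333). The fingertips taper to about 18 mm. I'll push on the bow to square the key up, then push at its centre.

```bash
python3 - <<'E'
from h import *
print(ray([[304.3,213],[341,221],[317,214.5]],.104,'side').round(4))
chain([(.564,-.083,.103,74),(.530,-.083,.103,93),(.530,-.123,.103,93)])
E
```

```text
[[ 0.5297 -0.1152  0.104 ]
 [ 0.5894 -0.1672  0.104 ]
 [ 0.5522 -0.1295  0.104 ]]
[0.21, -0.05, -0.0, -0.0, 0.0, 0.01] [0.564, -0.083, 0.103] 74
[-0.06, -0.22, -0.0, 0.0, 0.0, -0.66] [0.53, -0.083, 0.103] 93
[-0.27, -0.01, -0.0, 0.0, 0.0, 0.0] [0.53, -0.123, 0.103] 93
```

```bash

python3 -m creep '[0.1,0,0,0,0,0,1, 0.21,-0.05,0,0,0,-0.2,1, 0.18,-0.16,0,0,0,-0.45,1, 0.16,-0.27,0,0,0,-0.66,1, 0.16,-0.27,0,0,0,-0.66,1, 0.1,-0.25,0,0,0,-0.66,1, 0.05,-0.24,0,0,0,-0.66,1, 0,-0.22,0,0,0,-0.66,1, -0.05,-0.21,0,0,0,-0.66,1, -0.1,-0.19,0,0,0,-0.66,1]'
python3 - <<'E'
from h import *
im,_=snapshot('side'); print(*[k[1:] for k in keys(im,'side',(270,140,420,260))],sep='\n')
E
```

```text
time: 10.3
tool_pos: [0.5312, -0.1229, 0.1029]
eef_rot: [-180.0, 0.0, 93.2]
wrist_force: [-0.0, 1.1, 0.0]
opening: 0.0004
finger_force: 0.2
(array([413., 148.]), array([0.887, 0.042]), array([0.903, 0.079]), array([ 0.864, -0.014]))
(array([327., 221.]), array([ 0.564, -0.156]), array([ 0.612, -0.17 ]), array([ 0.522, -0.144]))
```

```bash

python3 -m creep '[0.12,0.02,0,0,0,0,1, 0.12,0.1,0,0,0,0.2,1, 0.1,0.18,0,0,0,0.4,1, 0.09,0.25,0,0,0,0.66,1, 0.09,0.25,0,0,0,0.66,1, 0.03,0.245,0,0,0,0.66,1, -0.03,0.24,0,0,0,0.66,1, -0.05,0.238,0,0,0,0.66,1, -0.067,0.237,0,0,0,0.66,1]'
python3 -m creep '[-0.03,0,0,0,0,0,1, -0.06,0,0,0,0,0,1, -0.09,0,0,0,0,0,1, -0.12,0,0,0,0,0,1, -0.16,0,0,0,0,0,1, -0.2,0,0,0,0,0,1, -0.24,0,0,0,0,0,1, -0.28,0,0,0,0,0,1]'
python3 - <<'E'
from h import *
im,_=snapshot('side'); print(*[k[1:] for k in keys(im,'side',(270,140,420,275))],sep='\n')
E
```

```text
time: 11.25
tool_pos: [0.5667, -0.131, 0.1031]
eef_rot: [-180.0, -0.0, 74.2]
wrist_force: [-0.4, -0.2, 0.0]
opening: 0.0003
finger_force: 0.0
time: 12.05
tool_pos: [0.5557, -0.171, 0.103]
eef_rot: [-180.0, -0.0, 74.3]
wrist_force: [-0.4, 1.1, -0.1]
opening: 0.0008
finger_force: 0.2
(array([413., 148.]), array([0.887, 0.042]), array([0.903, 0.079]), array([ 0.863, -0.013]))
(array([347., 165.]), array([0.693, 0.028]), array([0.707, 0.058]), array([0.682, 0.005]))
(array([328., 193.]), array([ 0.605, -0.065]), array([ 0.658, -0.078]), array([ 0.569, -0.057]))
(array([330., 230.]), array([ 0.558, -0.186]), array([ 0.606, -0.196]), array([ 0.514, -0.177]))
```

```bash

python3 -m creep '[-0.04,0,0,0,0,0,1, -0.08,0,0,0,0,0,1, -0.12,0,0,0,0,0,1, -0.16,0,0,0,0,0,1, -0.2,0,0,0,0,0,1, -0.24,0,0,0,0,0,1, -0.28,0,0,0,0,0,1, -0.32,0,0,0,0,0,1, -0.36,0,0,0,0,0,1, -0.4,0,0,0,0,0,1]'
python3 - <<'E'
from h import *
im,_=snapshot('side'); print(*[k[1:] for k in keys(im,'side',(270,200,420,290))],sep='\n')
E
python3 -m creep '[-0.04,0,0,0,0,0,1, -0.08,0,0,0,0,0,1, -0.12,0,0,0,0,0,1, -0.16,0,0,0,0,0,1, -0.2,0,0,0,0,0,1, -0.24,0,0,0,0,0,1, -0.28,0,0,0,0,0,1, -0.32,0,0,0,0,0,1]'
python3 - <<'E'
from h import *
im,_=snapshot('side'); print(*[k[1:] for k in keys(im,'side',(270,200,420,350))],sep='\n')
E
```

```text
time: 13.1
tool_pos: [0.5395, -0.2286, 0.1029]
eef_rot: [-180.0, -0.0, 74.3]
wrist_force: [-0.5, 0.1, -1.0]
opening: 0.0002
finger_force: 0.3
(array([332., 213.]), array([ 0.583, -0.135]), array([ 0.631, -0.146]), array([ 0.549, -0.127]))
(array([334., 251.]), array([ 0.542, -0.244]), array([ 0.589, -0.253]), array([ 0.498, -0.235]))
time: 13.95
tool_pos: [0.5265, -0.2749, 0.1029]
eef_rot: [-180.0, 0.0, 74.3]
wrist_force: [0.2, -0.2, 0.6]
opening: 0.0001
finger_force: 0.0
(array([334., 231.]), array([ 0.565, -0.191]), array([ 0.609, -0.201]), array([ 0.533, -0.183]))
(array([331., 305.]), array([ 0.485, -0.361]), array([ 0.516, -0.357]), array([ 0.442, -0.365]))
```

Key B has dropped into the bin, seen at (331,305). Next is key C. Its tip trails, so I'll first nudge it at the bit to square it.

```bash

python3 -m creep '[0,0,-0.25,0,0,0,1, 0.1,0,-0.5,0,0,0,1, 0.36,-0.02,-0.6,0,0,0,1, 0.62,-0.05,-0.6,0,0,0,1, 0.86,-0.07,-0.6,0,0,0,1]'
python3 -m creep '[0.28,-0.02,0,0,0,0,1, 0.56,-0.05,0,0,0,0,1, 0.86,-0.07,0,0,0,0,1]'
python3 -m creep '[0.28,-0.02,0,0,0,-0.2,1, 0.56,-0.05,0,0,0,-0.4,1, 0.85,-0.08,0,0,0,-0.65,1, 0.85,-0.08,0,0,0,-0.65,1, 0.85,-0.08,0,0,0,-0.65,1]'
python3 - <<'E'
from h import *
im,_=snapshot('side'); print(*[k[1:] for k in keys(im,'side',(270,140,360,350))],sep='\n')
chain([(.598,.105,.12,93),(.598,.105,.103,93),(.598,.058,.103,93)])
E
```

```text
time: 14.5
tool_pos: [0.5519, -0.1457, 0.1938]
eef_rot: [179.9, -0.1, 74.3]
wrist_force: [1.4, 0.5, -0.6]
opening: 0.0004
finger_force: 0.0
time: 14.8
tool_pos: [0.5761, -0.0191, 0.1932]
eef_rot: [180.0, -0.0, 74.3]
wrist_force: [0.1, -0.8, -0.5]
opening: 0.0007
finger_force: 0.0
time: 15.3
tool_pos: [0.599, 0.1068, 0.1927]
eef_rot: [-180.0, 0.0, 93.0]
wrist_force: [-0.9, -0.0, -0.4]
opening: 0.0005
finger_force: 0.0
(array([344., 166.]), array([0.682, 0.025]), array([0.701, 0.061]), array([ 0.663, -0.011]))
(array([300., 172.]), array([0.575, 0.037]), array([0.62 , 0.059]), array([0.536, 0.017]))
(array([331., 305.]), array([ 0.485, -0.361]), array([ 0.516, -0.358]), array([ 0.442, -0.365]))
[0.0, -0.01, 0.49, -0.0, 0.0, -0.0] [0.598, 0.105, 0.12] 93
[0.0, -0.0, 0.11, 0.0, 0.0, 0.0] [0.598, 0.105, 0.103] 93
[-0.31, -0.02, -0.0, 0.0, 0.0, 0.0] [0.598, 0.058, 0.103] 93
```

```bash

python3 -m creep '[0,0,0.25,0,0,0,1, 0,0,0.48,0,0,0,1, 0,0,0.54,0,0,0,1, 0,0,0.58,0,0,0,1, 0,0,0.595,0,0,0,1, 0,0,0.595,0,0,0,1]'
python3 -m creep '[-0.06,0,0,0,0,0,1, -0.1,0,0,0,0,0,1, -0.13,0,0,0,0,0,1, -0.16,0,0,0,0,0,1, -0.19,0,0,0,0,0,1, -0.22,0,0,0,0,0,1, -0.25,0,0,0,0,0,1, -0.28,0,0,0,0,0,1, -0.3,0,0,0,0,0,1]'
python3 - <<'E'
from h import *
im,_=snapshot('side'); print(*[k[1:] for k in keys(im,'side',(270,140,360,350))],sep='\n')
E
```

```text
time: 15.95
tool_pos: [0.6001, 0.1053, 0.1049]
eef_rot: [179.9, -0.0, 92.9]
wrist_force: [0.2, -0.4, 0.4]
opening: 0.0004
finger_force: 0.0
time: 16.85
tool_pos: [0.6015, 0.0602, 0.1037]
eef_rot: [-180.0, 0.0, 92.9]
wrist_force: [-0.5, -0.6, -0.5]
opening: 0.0002
finger_force: 0.1
(array([343., 166.]), array([0.682, 0.025]), array([0.701, 0.061]), array([ 0.664, -0.011]))
(array([301., 174.]), array([0.575, 0.029]), array([0.624, 0.041]), array([0.531, 0.019]))
(array([331., 305.]), array([ 0.485, -0.361]), array([ 0.516, -0.358]), array([ 0.442, -0.365]))
```

```bash

python3 -m creep '[-0.03,0,0.003,0,0,0,1, -0.06,0,0.005,0,0,0,1, -0.09,0,0.005,0,0,0,1, -0.12,0,0.005,0,0,0,1, -0.14,0,0.005,0,0,0,1]'
python3 - <<'E'
from h import *
im,_=snapshot('side'); print(*[k[1:] for k in keys(im,'side',(270,140,360,350))],sep='\n')
E
```

```text
time: 17.4
tool_pos: [0.6025, 0.0391, 0.103]
eef_rot: [180.0, 0.0, 92.9]
wrist_force: [0.1, 0.7, -0.2]
opening: 0.0002
finger_force: 0.1
(array([344., 166.]), array([0.682, 0.025]), array([0.7  , 0.062]), array([ 0.664, -0.011]))
(array([301., 177.]), array([0.572, 0.018]), array([0.621, 0.013]), array([0.528, 0.022]))
(array([331., 305.]), array([ 0.485, -0.361]), array([ 0.516, -0.358]), array([ 0.443, -0.365]))
```

```bash

python3 -m creep '[0.08,0,0,0,0,0,1, 0.09,-0.1,0,0,0,0.17,1, 0.085,-0.206,0,0,0,0.345,1, 0.085,-0.206,0,0,0,0.345,1, 0.05,-0.209,0,0,0,0.345,1, 0.03,-0.209,0,0,0,0.345,1]'
python3 -m creep '[-0.04,0,0,0,0,0,1, -0.07,0,0,0,0,0,1, -0.1,0,0,0,0,0,1, -0.14,0,0,0,0,0,1, -0.18,0,0,0,0,0,1, -0.22,0,0,0,0,0,1, -0.26,0,0,0,0,0,1, -0.3,0,0,0,0,0,1]'
python3 - <<'E'
from h import *
im,_=snapshot('side'); print(*[k[1:] for k in keys(im,'side',(270,140,360,350))],sep='\n')
E
```

```text
time: 18.05
tool_pos: [0.5719, 0.0426, 0.1032]
eef_rot: [179.9, -0.0, 83.1]
wrist_force: [-0.7, -0.6, -0.1]
opening: 0.0002
finger_force: 0.0
time: 18.85
tool_pos: [0.5654, -0.0026, 0.103]
eef_rot: [-180.0, -0.0, 83.0]
wrist_force: [0.5, 0.2, -0.8]
opening: 0.0003
finger_force: 0.2
(array([344., 166.]), array([0.682, 0.025]), array([0.701, 0.061]), array([ 0.664, -0.011]))
(array([305., 185.]), array([ 0.568, -0.017]), array([ 0.616, -0.018]), array([ 0.523, -0.015]))
(array([331., 305.]), array([ 0.485, -0.361]), array([ 0.516, -0.357]), array([ 0.442, -0.365]))
```

```bash

python3 -m creep '[-0.04,0,0,0,0,0,1, -0.08,0,0,0,0,0,1, -0.13,0,0,0,0,0,1, -0.18,0,0,0,0,0,1, -0.23,0,0,0,0,0,1, -0.28,0,0,0,0,0,1, -0.33,0,0,0,0,0,1, -0.38,0,0,0,0,0,1, -0.43,0,0,0,0,0,1, -0.48,0,0,0,0,0,1]'
python3 - <<'E'
from h import *
im,_=snapshot('side'); print(*[k[1:] for k in keys(im,'side',(270,140,360,350))],sep='\n')
E
```

```text
time: 19.9
tool_pos: [0.5567, -0.0741, 0.103]
eef_rot: [-180.0, -0.0, 83.0]
wrist_force: [-0.1, 0.2, 0.6]
opening: 0.0006
finger_force: 0.3
(array([339., 165.]), array([0.674, 0.034]), array([0.692, 0.043]), array([0.656, 0.025]))
(array([313., 203.]), array([ 0.559, -0.088]), array([ 0.607, -0.09 ]), array([ 0.515, -0.086]))
(array([331., 305.]), array([ 0.485, -0.361]), array([ 0.516, -0.358]), array([ 0.442, -0.365]))
```

Stable. I'll carry on over the edge in two stages.

```bash

python3 -m creep '[-0.05,0,0,0,0,0,1, -0.1,0,0,0,0,0,1, -0.15,0,0,0,0,0,1, -0.21,0,0,0,0,0,1, -0.27,0,0,0,0,0,1, -0.33,0,0,0,0,0,1, -0.39,0,0,0,0,0,1, -0.45,0,0,0,0,0,1, -0.51,0,0,0,0,0,1, -0.57,0,0,0,0,0,1]'
python3 -m creep '[-0.04,0,0,0,0,0,1, -0.08,0,0,0,0,0,1, -0.12,0,0,0,0,0,1, -0.16,0,0,0,0,0,1, -0.2,0,0,0,0,0,1, -0.24,0,0,0,0,0,1, -0.28,0,0,0,0,0,1, -0.32,0,0,0,0,0,1, -0.36,0,0,0,0,0,1]'
python3 - <<'E'
from h import *
im,_=snapshot('side'); print(*[k[1:] for k in keys(im,'side',(270,140,390,350))],sep='\n')
E
```

```text
time: 20.95
tool_pos: [0.5463, -0.1591, 0.103]
eef_rot: [-180.0, -0.0, 83.0]
wrist_force: [-0.7, 0.8, 0.2]
opening: 0.0004
finger_force: 0.2
time: 21.85
tool_pos: [0.5398, -0.2124, 0.103]
eef_rot: [-180.0, -0.0, 83.0]
wrist_force: [0.2, -0.1, -0.8]
opening: 0.0003
finger_force: 0.3
(array([352., 168.]), array([0.697, 0.009]), array([0.715, 0.032]), array([ 0.681, -0.011]))
(array([328., 208.]), array([ 0.583, -0.116]), array([ 0.629, -0.12 ]), array([ 0.552, -0.113]))
(array([330., 245.]), array([ 0.54 , -0.226]), array([ 0.589, -0.229]), array([ 0.497, -0.224]))
(array([331., 305.]), array([ 0.485, -0.361]), array([ 0.516, -0.358]), array([ 0.442, -0.365]))
```

```bash

python3 -m creep '[-0.04,0,0,0,0,0,1, -0.08,0,0,0,0,0,1, -0.12,0,0,0,0,0,1, -0.16,0,0,0,0,0,1, -0.2,0,0,0,0,0,1, -0.24,0,0,0,0,0,1, -0.28,0,0,0,0,0,1, -0.32,0,0,0,0,0,1, -0.36,0,0,0,0,0,1, -0.42,0,0,0,0,0,1]'
python3 -m creep '[0,0,-0.2,0,0,0,1, 0.1,0,-0.5,0,0,0,1, 0.4,0,-0.9,0,0,0,1, 0.7,0,-1,0,0,0,1, 1,0,-1,0,0,0,1]'
python3 -m creep '[0.3,0,0,0,0,0,1, 0.6,0,0,0,0,0,1, 0.9,0,0,0,0,0,1, 0.9,0,0,0,0,0,1, 0.9,0,0,0,0,0,1]'
python3 - <<'E'
from h import *
im,_=snapshot('top'); cv2.imwrite('pics/top9.png',im[:,:,::-1]); a=im[180:300,420:520,::-1]
im,_=snapshot('side'); b=im[160:380,240:440,::-1]
cv2.imwrite('pics/end.png',np.hstack([cv2.resize(a,(400,480)),cv2.resize(b,(400,440))[:,:] if 0 else cv2.resize(b,(400,480))]))
E
```

```text
time: 22.9
tool_pos: [0.5323, -0.2746, 0.1029]
eef_rot: [-180.0, -0.0, 83.1]
wrist_force: [0.2, 0.1, 1.1]
opening: 0.0005
finger_force: 0.0
time: 23.4
tool_pos: [0.5504, -0.1393, 0.2547]
eef_rot: [179.6, 0.0, 82.8]
wrist_force: [0.5, -0.1, 0.1]
opening: 0.0006
finger_force: 0.0
time: 23.9
tool_pos: [0.5654, -0.0032, 0.2509]
eef_rot: [-180.0, 0.0, 83.2]
wrist_force: [0.1, -0.4, 0.6]
opening: 0.0005
finger_force: 0.0
```

View pics/end.png

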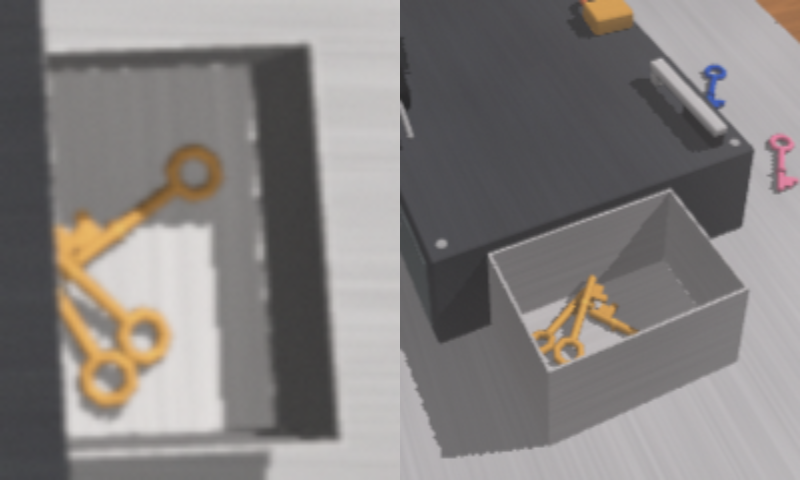

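View pics/top9.png

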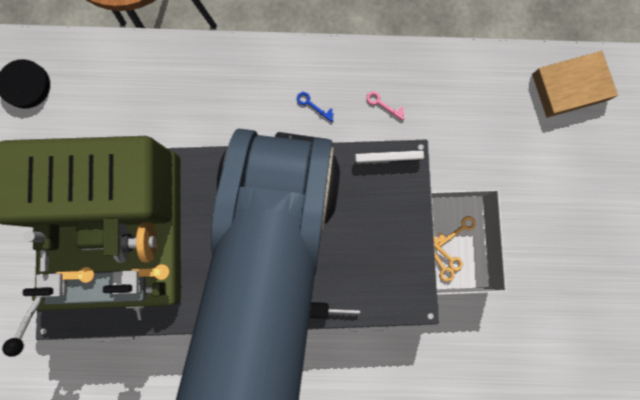

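All three keys lie in the bin, with bows at (467,222), (455,264) and (446,277) in the top view. The brush and driver show no movement there, and the padlock looks unmoved in the side view. A quick depth check of the key heights comes before handing in.

```bash
python3 - <<'E'
from h import *
im,d=snapshot('side'); hsv=cv2.cvtColor(im,cv2.COLOR_RGB2HSV); m=cv2.inRange(hsv,(12,110,70),(32,255,255)); m[:270]=0;m[340:]=0;m[:,:290]=0;m[:,370:]=0
c=calibration('side'); v,u=np.nonzero(m); z=d[v,u]; u,v,z=u[z>0],v[z>0],z[z>0]
P=np.c_[(u-c['K'][0,2])/c['K'][0,0]*z,(v-c['K'][1,2])/c['K'][1,1]*z,z]@c['T'][:3,:3].T+c['T'][:3,3]
print(P.min(0).round(3),P.max(0).round(3))
if np.percentile(P[:,2],98)<0.08: print(ctrl.hand_in())
E
```

```text
[ 0.469 -0.322  0.001] [ 0.559 -0.249  0.025]
the job is handed in; nothing more can be done
None
```

All three brass keys were swept off the open end and lie in the scrap bin, no more than about 25 mm above the cart and well below the rim. The padlock, hex driver and burr brush look undisturbed in the pictures, and I handed the job in at about 24 s.

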